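# Shut the hopper gate and load the reject knobs

### The job

Load the green feed hopper with reject knobs: first turn the red quarter-turn lever until the gate under the hopper is fully shut, then pick up the blue tray by its bar and tip all five cream knobs into the hopper. Stand the empty tray upright back on its black mat, about centred, leave the gate shut, and do not disturb the cardboard box, the shell dish or the marker.

Things in the scene. Friction and masses are not known exactly. Their poses are not given: they have to be found in the camera images.
- hopper: Green square feed hopper, fixed to the table, 170 mm square outside (178 mm over the rim's lip), open at the top, rim 140 mm high, walls 6 mm. Inside, four steel slopes lead from 100 mm height down to a 48 mm square throat in the middle at 53 mm. Origin: centre of its footprint on the table, z up; the gate's shaft and red lever stand beside its +y wall.
- hopper_mouth (a point): Centre of the hopper's open mouth, at rim height (140 mm).
- gate (a joint): Quarter-turn swing gate under the throat, on an upright shaft beside the hopper. rad: 0 = shut, at its stop (red lever along the hopper's -x, blade under the throat); 1.57 = open, at its other stop (lever along the hopper's +y, straight away from it). From above the lever turns counterclockwise to shut. Starts open or nearly so, stays where left, needs 2 to 3 N at the grip.
- gate_grip (a point): Upright round red grip at the lever's end, 18 mm in diameter, its top 203 mm above the table, free from 159 mm (lever's upper face) upward. This point is on its axis, 185 mm above the table, 75 mm from the shaft. It travels with the lever and can be pinched or pushed from any side.
- gate_hinge (a point): Point on the gate's upright shaft axis, 155 mm above the table (120 mm from the hopper's centre along its +y).
- tray: Blue open-fronted carrying tray, 120 mm (x) by 110 mm (y), 0.25 kg, floor 4 mm, back (+x) and side walls 40 mm high and 5 mm thick. The front (-x) is open, with only a rounded lip 3 mm above the floor: tip it front down and the knobs roll out there. They stay put below 15 degrees of tilt; 55 degrees empties it. Origin: centre of its underside, z up. Stands on the mat.
- tray_bar (a point): Middle of the tray's black carrying bar, which runs along the tray's y over its centre, 90 mm above the tray's underside: 12 mm thick (x), 16 mm high, about 96 mm free between its posts. Grip it from above across its 12 mm.
- tray_lip (a point): Middle of the tray's front pouring lip, 60 mm to -x of the tray's centre, 4 mm above its underside.
- mat: Black rubber mat, 150 mm square, 3 mm thick, fixed to the table, where the tray belongs. Origin: centre of its underside.
- kraft_box: Bystander: small brown cardboard box, 34x46x56 mm, standing loose. Origin: centre of its underside.
- half_shell: Bystander: cream dish like half an eggshell with zig-zag rim, 118x112x60 mm, loose. Origin: centre of its underside.
- marker: Bystander: pink felt marker, 128 mm long along its x, 13 mm thick, lying loose to the right of the mat. Origin: centre of its underside.
- knob0_center (a point): Centre of one of five cream reject knobs, 28 mm across and 27 mm high, 20 g, nearly ball-shaped with a 16 mm flat foot; they start standing in the tray.
- knob1_center (a point): Centre of one of five cream reject knobs, 28 mm across and 27 mm high, 20 g, nearly ball-shaped with a 16 mm flat foot; they start standing in the tray.
- knob2_center (a point): Centre of one of five cream reject knobs, 28 mm across and 27 mm high, 20 g, nearly ball-shaped with a 16 mm flat foot; they start standing in the tray.
- knob3_center (a point): Centre of one of five cream reject knobs, 28 mm across and 27 mm high, 20 g, nearly ball-shaped with a 16 mm flat foot; they start standing in the tray.
- knob4_center (a point): Centre of one of five cream reject knobs, 28 mm across and 27 mm high, 20 g, nearly ball-shaped with a 16 mm flat foot; they start standing in the tray.

How it is judged:
By the outcome, as a careful person would: the job done as asked, in the order asked, and still so for the second after the job is handed in, with the robot touching nothing.
It also fails if it takes over 72 s, if anything falls off the work surface, if the arm or the gripper's body presses on something with over 40 N, if the wrist force passes 120 N, or if a joint passes its speed limit or range.

### The arm

A 6-joint arm with a two-finger parallel gripper is mounted at the origin on a cart in front of the work surface, level with it; the furniture and walls round the work are solid. World frame = base frame: x ahead of the robot, y to its left, z up, the work surface at z = 0. Lengths are in m, angles in rad, forces in N, time in s.
With the tool pointing down it reaches from about 0.275 to 0.875 m from the base axis. Payload 12.5 kg.
Tool frame: the origin (TCP) lies at the very end of the fingers, on their centre line; the grasp point (between the pads) lies 19 mm behind it; z points along the fingers, y is the line along which they close (so a half turn about z gives the same grasp; the last joint's range is limited). The gripper opens to 85 mm and grips with 20 to 120 N. Pads are 22 mm wide; open, the fingers measure 114 mm over their backs; the gripper's body (76 mm by 85 mm) begins 54 mm behind the grasp point. The pads swing forward as they close: fully open they stand 13 mm farther back than shut.
Start: joints at [-1.415, 0.351, 1.652, -0, 1.139, -0.085], TCP at [0.131, -0.534, 0.231] pointing down, gripper open.
Joint ranges: [-2.75, 2.75], [-0.79, 2.1], [0.01, 2.65], [-1.57, 4.71], [0.07, 3.14], [-2.87, 2.87]. Speed limits (rad/s): [2.22, 2.22, 2.79, 3.14, 3.14, 3.14].

### API

Orientations are given as a 3x3 rotation matrix whose columns are the frame's x, y, z axes.
In Python, from bench import manip gives the robot as it stands. Calls block until the motion is done:
- manip.move_ptp(position, orientation): joint-space move of the TCP to a pose.
- manip.move_l(position, attitude=None, max_speed=0.15): straight line of the TCP; attitude=None keeps the orientation; max_speed is the mean speed in m/s.
- manip.move_j(angles): joint-space move.
- manip.set_gripper(opening, effort=None): opening from 0.0 (shut) to 1.0 (fully open); effort is the grip in N (None keeps the last); returns when the fingers have stopped.
- manip.dwell(seconds).
- manip.inverse_kinematics(position, orientation): joint angles nearest the present ones, or None.
- manip.grab_frame(name): name is "scene" or "side" or "wrist"; returns (picture, depth): 384x512x3 uint8, red, green, blue; 384x512 float32, m along the optical axis (not along the pixel's ray), 0 where there is no reading.
- manip.get_calibration(name): a dict with "camera_matrix" (3x3 intrinsics, pixels), "R" (3x3) and "t" (3): a world point X has camera coordinates R X + t. Camera axes: x right, y down, z forward; pixel columns grow to the right and rows downward; lengths in m; the calibration is good to about 2 mm. A picture is of the moment at which its call begins: read the wrist's pose just before it. get_calibration takes no time and is no camera call; for the wrist camera it gives the pose at the moment of the call.
A pose or a line that the arm cannot do raises manip.Unreachable and nothing moves.
- manip.sign_off(): hands the job in; it is judged then, once.
Trained networks look in the newest picture that a camera, given by its name, has taken for a name from the list of things; names that differ only in an ending like _2 or _b are one class to them, and where a whole thing is asked for, a point or a joint stands for the part that bears it (a point fixed in the world has none). Each returns a list of dicts, best first, with "confidence" (0 to 1); they miss things now and then, are a little off and sometimes report something else, mostly with a low value. They report only what shows in the picture. A call takes as long as a camera call.
- manip.look_for(camera, name): "at" ([x, y, z] in m, in world coordinates, good to about 4 mm: the middle of the surface that is visible of it).
Readings, each from a call of its own:
- manip.current_time(): time.
- manip.current_qpos(): joint angles.
- manip.current_joint_vel(): joint speeds.
- manip.current_joint_torque(): joint torques, N m.
- manip.current_ee_pos(): TCP position.
- manip.current_tcp_rot(): TCP orientation.
- manip.current_force(): force on the tool from outside, world axes, zero at the start.
- manip.current_ft_torque(): the same for the moment, N m.
- manip.current_grip_width(): opening from 0.0 (shut) to 1.0 (fully open).
- manip.current_grip_force(): force on a finger pad.
Only numpy, scipy, OpenCV 4.12 (cv2) and the standard library are available. Lean on these libraries where they do the work, as an engineer would, in place of code of your own. Each camera call takes 0.05 s, during which the arm holds its last target. There are 200 camera calls.

## Working session

There is one attempt and no reset: what is moved stays moved. The work goes in short steps, each a Python script; the robot and the scene stay as the last script left them, time stands still between calls to the robot, and variables do not carry over. Pictures are saved under pics/ and viewed, at most 10 in all, crops included, and the job is handed in when it is done.

```bash
mkdir -p pics; python3 - <<'E'
from bench import manip
import cv2, numpy as np
ims=[]
for c in ("scene","side"):
    p,d=manip.grab_frame(c); np.savez(f"/tmp/{c}.npz",p=p,d=d,**manip.get_calibration(c))
    cv2.imwrite(f"pics/{c}0.png",p[:,:,::-1])
    print(c,manip.get_calibration(c)["t"])
    for n in ["hopper","gate_grip","gate_hinge","tray","tray_bar","tray_lip","mat","kraft_box","half_shell","marker","knob0_center","hopper_mouth"]:
        try:
            r=manip.look_for(c,n); print(n,[(np.round(x["at"],3).tolist(),round(x["confidence"],2)) for x in r[:5]])
        except Exception as e: print(n,e)
print(manip.current_time())
E
```

```text
scene [-0.41810646  0.32916988  0.74655913]
hopper [([0.56, 0.109, 0.1], 0.61), ([0.428, -0.207, 0.024], 0.57)]
gate_grip [([0.472, 0.194, 0.049], 0.64)]
gate_hinge [([0.558, 0.109, 0.098], 0.83), ([0.47, 0.194, 0.047], 0.38)]
tray [([0.461, -0.224, 0.018], 0.78)]
tray_bar [([0.469, -0.224, 0.012], 0.64)]
tray_lip [([0.469, -0.227, 0.012], 0.79)]
mat [([0.431, -0.288, 0.0], 0.81)]
kraft_box [([0.612, -0.168, 0.051], 0.76), ([0.461, -0.227, 0.031], 0.71)]
half_shell [([0.717, -0.287, 0.024], 0.7)]
marker []
knob0_center []
hopper_mouth [([0.558, 0.108, 0.092], 0.95), ([0.461, -0.227, 0.035], 0.24)]
side [0.51315209 0.17095055 1.24554859]
hopper [([0.55, 0.155, 0.091], 0.95)]
gate_grip [([0.493, 0.203, 0.044], 0.86)]
gate_hinge [([0.552, 0.159, 0.093], 0.73), ([0.467, -0.207, 0.03], 0.47)]
tray [([0.469, -0.209, 0.034], 0.91)]
tray_bar [([0.47, -0.206, 0.028], 0.8)]
tray_lip [([0.466, -0.204, 0.033], 0.76)]
mat [([0.414, -0.212, 0.003], 0.51)]
kraft_box [([0.621, -0.158, 0.056], 0.57)]
half_shell [([0.702, -0.311, 0.031], 0.58)]
marker []
knob0_center []
hopper_mouth [([0.552, 0.161, 0.095], 0.87), ([0.413, -0.215, 0.005], 0.51)]
1.3
```

View pics/scene0.png

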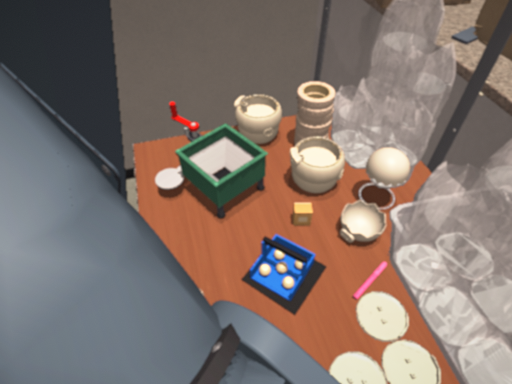

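View pics/side0.png

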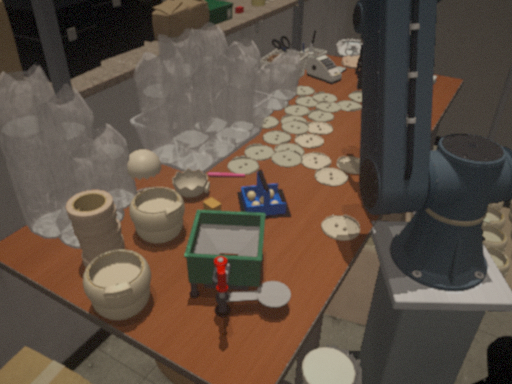

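The scene shows the green hopper at (222,165) with the red lever at (173,105)-(193,127), the blue tray with knobs at (285,265) on the black mat, the box at (303,213), the shell at (362,222) and the marker at (370,280). In the side view the gate's blade sticks out at (272,293), so the gate is open. I'll segment by colour and use depth to get poses.

```bash
cat > seg.py <<'E'
import numpy as np, cv2
def cloud(p,d,K,R,t):
    v,u=np.mgrid[:d.shape[0],:d.shape[1]]
    X=np.stack([(u-K[0,2])*d/K[0,0],(v-K[1,2])*d/K[1,1],d],-1)
    return (X-t)@R
def load(c):
    z=np.load(f"/tmp/{c}.npz"); return z["p"],z["d"],cloud(z["p"],z["d"],z["camera_matrix"],z["R"],z["t"])
def masks(p):
    h=cv2.cvtColor(p,cv2.COLOR_RGB2HSV).astype(int); H,S,V=h[...,0],h[...,1],h[...,2]
    return dict(red=((H<4)|(H>176))&(S>200)&(V>120),green=(H>65)&(H<90)&(S>120)&(V>30),
      blue=(H>105)&(H<125)&(S>180)&(V>60),pink=(H>160)&(H<176)&(S>120)&(V>140),
      black=(V<50),orange=(H>12)&(H<25)&(S>150)&(V>150))
E
python3 - <<'E'
from seg import *
A={}
for c in ("scene","side"):
    p,d,X=load(c); M=masks(p)
    ws=(d>0)&(X[...,0]>.25)&(X[...,0]<.95)&(abs(X[...,1])<.45)&(X[...,2]>-.01)&(X[...,2]<.3)
    print(c)
    for n,m in M.items():
        P=X[m&ws]; A[c,n]=P
        if len(P): print(n,len(P),np.round(np.percentile(P,[2,50,98],axis=0),3).tolist())
    # rim
    G=A[c,"green"]; T=G[(G[:,2]>.132)&(G[:,2]<.15)]
    print("rim",len(T),cv2.minAreaRect((T[:,:2]*1000).astype(np.float32)))
    B=A[c,"blue"]; B=B[(B[:,0]<.62)]
    for lo,hi in ((.0,.015),(.03,.055),(.0,.055),(.06,.12)):
        T=B[(B[:,2]>lo)&(B[:,2]<hi)]
        if len(T)>5: print("blue",lo,len(T),cv2.minAreaRect((T[:,:2]*1000).astype(np.float32)),T.mean(0).round(3))
    K=A[c,"black"]; K=K[(abs(K[:,0]-.45)<.12)&(abs(K[:,1]+.22)<.13)]
    T=K[K[:,2]>.07]; print("bar",len(T), T.mean(0).round(3) if len(T) else 0, cv2.minAreaRect((T[:,:2]*1000).astype(np.float32)) if len(T)>4 else 0)
    T=K[K[:,2]<.012]; print("mat",len(T), cv2.minAreaRect((T[:,:2]*1000).astype(np.float32)) if len(T)>4 else 0)
    Rr=A[c,"red"]
    for lo,hi in ((.12,.145),(.145,.162),(.165,.21)):
        T=Rr[(Rr[:,2]>lo)&(Rr[:,2]<hi)]; print("red",lo,len(T),T.mean(0).round(3) if len(T) else 0, cv2.minAreaRect((T[:,:2]*1000).astype(np.float32)) if len(T)>4 else 0)
    cr=(slice(130,260),slice(150,290)) if c=="side" else (slice(85,320),slice(130,345))
    cv2.imwrite(f"pics/{c}_crop.png",cv2.resize(p[cr][:,:,::-1],None,fx=2.4,fy=2.4,interpolation=cv2.INTER_CUBIC))
E
```

```text
scene
red 165 [[0.551, 0.184, 0.155], [0.558, 0.251, 0.16], [0.571, 0.274, 0.202]]
blue 1457 [[0.407, -0.288, 0.004], [0.461, -0.228, 0.009], [0.532, -0.172, 0.088]]
pink 217 [[0.532, -0.4, -0.001], [0.583, -0.393, 0.011], [0.656, -0.386, 0.014]]
black 236 [[0.456, -0.284, 0.002], [0.475, -0.183, 0.068], [0.627, 0.125, 0.102]]
orange 23 [[0.597, -0.19, -0.002], [0.616, -0.169, 0.052], [0.642, -0.117, 0.054]]
rim 0 ((0.0, 0.0), (0.0, 0.0), 0.0)
blue 0.0 849 ((464.4426574707031, -224.0581512451172), (116.34915161132812, 105.03033447265625), 16.235271453857422) [ 0.451 -0.228  0.007]
blue 0.03 330 ((469.71966552734375, -228.04339599609375), (118.25004577636719, 108.57616424560547), 11.234874725341797) [ 0.482 -0.228  0.039]
blue 0.0 1364 ((469.7503967285156, -228.01585388183594), (118.22278594970703, 108.62271118164062), 11.289372444152832) [ 0.463 -0.227  0.017]
blue 0.06 78 ((470.3979187011719, -228.54257202148438), (18.631772994995117, 107.48611450195312), 11.3458890914917) [ 0.469 -0.24   0.082]
bar 117 [ 0.466 -0.223  0.099] ((468.4886169433594, -227.50042724609375), (8.33550930023
[... 1134 characters left out ...]
) [ 0.521 -0.184  0.04 ]
blue 0.0 38 ((490.9208679199219, -231.30923461914062), (142.5836181640625, 73.10803985595703), 46.07817840576172) [ 0.492 -0.22   0.018]
bar 23 [ 0.472 -0.207  0.094] ((473.350341796875, -210.3308563232422), (5.728211879730225, 95.23974609375), 15.57205867767334)
mat 33 ((472.0379638671875, -221.67442321777344), (131.252685546875, 131.4862823486328), 10.851618766784668)
red 0.12 1 [0.585 0.166 0.125] 0
red 0.145 82 [0.566 0.222 0.158] ((564.2804565429688, 240.8509063720703), (26.065418243408203, 89.93274688720703), 5.109226226806641)
red 0.165 27 [0.558 0.279 0.2  ] ((558.809814453125, 279.88873291015625), (11.983210563659668, 15.556897163391113), 3.8930106163024902)
```

View pics/scene_crop.png

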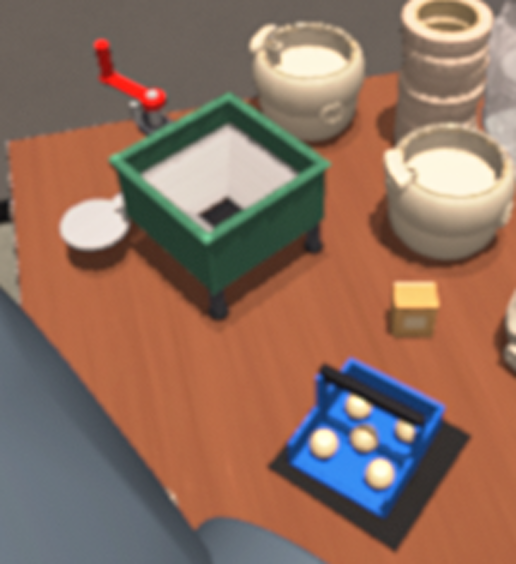

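Crop: the tray's front is open towards the robot (lower left edge (290,455)-(385,510)), with its back wall at the top and the bar at (320,370)-(425,418). Tray centre is about (0.470,-0.228), yaw about 11°. The lever points away from the hopper. Next I'll fit the hopper, with the mask corrected.

```bash
python3 - <<'E'
from seg import *
for c in ("scene","side"):
    p,d,X=load(c)
    h=cv2.cvtColor(p,cv2.COLOR_RGB2HSV).astype(int)
    ws=(d>0)&(abs(X[...,0]-.58)<.16)&(abs(X[...,1]-.1)<.16)&(X[...,2]>.05)
    r=p.astype(int); g=ws&(r[...,1]>r[...,0]*1.3)&(r[...,1]>r[...,2]*1.05)
    P=X[g]; print(c,len(P),np.round(np.percentile(P,[1,50,99],axis=0),3).tolist(), np.histogram(P[:,2],bins=np.arange(.05,.17,.01))[0])
    T=P[(P[:,2]>.134)&(P[:,2]<.147)]
    R=cv2.minAreaRect((T[:,:2]*1000).astype(np.float32)); print("rim",len(T),R)
    print(cv2.boxPoints(R).round(0).tolist())
    h_=h; m=masks(p)
    # blade plate: grey low points
    w2=(d>0)&(X[...,2]>.03)&(X[...,2]<.06)&(X[...,0]>.38)&(X[...,0]<.52)&(X[...,1]>.08)&(X[...,1]<.3)
    Q=X[w2]; print("blade",len(Q),np.round(np.median(Q,0),3), cv2.minAreaRect((Q[:,:2]*1000).astype(np.float32)) if len(Q)>5 else 0)
    rd=X[m["red"]&(d>0)&(X[...,2]>.145)&(X[...,2]<.165)&(X[...,1]<.24)&(X[...,1]>.15)]
    # knobs
    S=h[...,1];V=h[...,2]
    k=(d>0)&(S<140)&(V>120)&(X[...,2]>.012)&(X[...,2]<.04)&(np.hypot(X[...,0]-.47,X[...,1]+.228)<.08)
    n,l,st,ce=cv2.connectedComponentsWithStats(k.astype(np.uint8))
    print("knobs",[(np.median(X[l==i],0).round(3).tolist(),int(st[i,4])) for i in range(1,n) if st[i,4]>12])
E
```

```text
scene 2860 [[0.471, -0.012, 0.057], [0.538, 0.034, 0.117], [0.648, 0.165, 0.141]] [ 70 194 188 209 207 290 407 420 719 156   0]
rim 809 ((560.6319580078125, 77.37725067138672), (179.8649139404297, 179.1729736328125), 87.09545135498047)
[[467.0, -8.0], [646.0, -17.0], [655.0, 163.0], [476.0, 172.0]]
blade 505 [0.45  0.18  0.047] ((447.37701416015625, 155.02871704101562), (134.931640625, 86.0640869140625), 79.43736267089844)
knobs [([0.486, -0.202, 0.028], 68), ([0.498, -0.252, 0.027], 43), ([0.432, -0.205, 0.029], 112), ([0.464, -0.23, 0.03], 102), ([0.445, -0.266, 0.029], 111)]
side 1005 [[0.473, -0.004, 0.06], [0.55, 0.128, 0.137], [0.649, 0.176, 0.141]] [ 10  21  25  20  21  38  33  31 787  19   0]
rim 771 ((560.523193359375, 84.90711212158203), (181.35958862304688, 175.53785705566406), 86.4762191772461)
[[467.0, -0.0], [643.0, -11.0], [654.0, 170.0], [478.0, 181.0]]
blade 908 [0.456 0.192 0.046] ((462.7210693359375, 185.46144104003906), (108.03612518310547, 110.68833923339844), 54.43564224243164)
knobs [([0.441, -0.255, 0.026], 19), ([0.507, -0.24, 0.026], 46), ([0.437, -0.192, 0.032], 18), ([0.494, -0.189, 0.028], 29)]
```

```bash
cat > util.py <<'E'
import numpy as np
from scipy.spatial.transform import Rotation as Ro
def down(psi):            # tool down, tool y along world angle psi
    y=np.array([np.cos(psi),np.sin(psi),0]); z=np.array([0,0,-1.]); return np.stack([np.cross(y,z),y,z],1)
HC=np.array([.5605,.081]); HY=np.radians(-3.2)
hx=np.array([np.cos(HY),np.sin(HY)]); hy=np.array([-np.sin(HY),np.cos(HY)])
HINGE=HC+.12*hy
E
python3 - <<'E'
from seg import *; from util import *; from bench import manip
Z=np.full((16,20),-1.)
for c in ("scene","side"):
    p,d,X=load(c); P=X[(d>0)&(X[...,0]>.2)&(X[...,0]<1)&(abs(X[...,1])<.5)&(X[...,2]<.6)]
    i=((P[:,0]-.2)/.05).astype(int); j=((.5-P[:,1])/.05).astype(int)
    np.maximum.at(Z,(i,j),P[:,2])
print("cols y .5..-.5; rows x .2..1 (cm)"); 
for r in range(16): print(f"{.2+.05*r:.2f}",*[f"{int(v*100):3d}" for v in Z[r]])
print(manip.current_tcp_rot().round(2).tolist(), HINGE)
def ik(p,R): 
    q=manip.inverse_kinematics(np.array(p),R); return None if q is None else np.round(q,2).tolist()
for k in (0,np.pi):
    for a in (97,137,177,182):
        t=np.radians(a); g=HINGE+.075*np.array([np.cos(t),np.sin(t)])
        print("lever",k>0,a,ik([*g,.166],down(t+np.pi/2+k)))
for k in (0,np.pi):
    print("grasp",ik([.47,-.228,.075],down(np.radians(11.2)+k)))
    for yaw in (-10,-3.2,5,10):
        for th in (0,30,60,65):
            Rt=Ro.from_euler('zy',[yaw,-th],degrees=True).as_matrix()
            bar=np.array([*(HC+.04*hx),.155])-Rt@np.array([-.06,0,-.086])
            Rtool=Rt@down(k); tcp=bar+Rtool[:,2]*.019
            print("pour",k>0,yaw,th,tcp.round(3),ik(tcp,Rtool))
E
```

```text
cols y .5..-.5; rows x .2..1 (cm)
0.20 -100 -100 -100 -100 -16 -16 -23  30  43  55  59  59  57  59   0   0   0   1   1   1
0.25 -100 -100 -100 -100 -16 -16 -16   0   0   0   0  59  59  59   0   0   0   0   1   0
0.30 -100 -100 -100 -100 -16   0   0   0   0   0   0   0   0   0   0   0   0   0   1   2
0.35 -100 -100 -100   0   0   0   0   0   0   0   0   0   0   0   0   0   0   0   2   2
0.40 -100 -100   0   0   0   5   5   4   0   0   0   0   0   5   3   4   0   0   1   2
0.45 -100   0   0   0   0   4  14  14  14  14  14   0   0  10  10  10   0   0   1   0
0.50 -100   0   0   0  19  14  14   9   8  14  14   0   0   4   4   4   0   1   1   1
0.55 -100   0   0   0  20  16  16   9   7  14  14   0   5   5   0   0   0   1   1  26
0.60 -100 -100   0   0   0   0  14  14  14  14  14   0   5   5   0   5   4  15  23  33
0.65 -100 -100   0   0   0   0  14  14  13   0  11  11  10   0   5   5  15  28  29  34
0.70 -100 -100 -100   0   0  11  11  10   0   0  12  12  11  11   5   5  15  29  29  30
0.75 -100 -100 -100 -100  11  12  11  11   0   0  11   7  11  11  14  15   5  27  30  36
0.80 -100 -100 
[... 2149 characters left out ...]
, 0.53, 0.1]
pour True -3.2 0 [0.66  0.075 0.222] None
pour True -3.2 30 [0.619 0.075 0.243] None
pour True -3.2 60 [0.572 0.075 0.24 ] [0.08, 0.21, 2.24, 3.35, 0.36, -0.1]
pour True -3.2 65 [0.565 0.075 0.238] [0.09, 0.24, 2.3, 3.3, 0.53, -0.04]
pour True 5 0 [0.66  0.084 0.222] None
pour True 5 30 [0.619 0.084 0.243] None
pour True 5 60 [0.572 0.084 0.24 ] [0.11, 0.21, 2.24, 3.41, 0.36, -0.28]
pour True 5 65 [0.565 0.084 0.237] [0.11, 0.24, 2.29, 3.35, 0.53, -0.22]
pour True 10 0 [0.66  0.089 0.222] None
pour True 10 30 [0.618 0.089 0.243] None
pour True 10 60 [0.572 0.089 0.24 ] [0.12, 0.21, 2.24, 3.44, 0.37, -0.39]
pour True 10 65 [0.565 0.089 0.237] [0.13, 0.24, 2.29, 3.37, 0.54, -0.32]
```

```bash
cat >> util.py <<'E'
def pour_pose(yaw,th,k=np.pi,inset=.04,zl=.155):   # tray yaw (deg), tilt (deg): tool pose with the lip fixed over the mouth
    Rt=Ro.from_euler('ZY',[yaw,-th],degrees=True).as_matrix()
    d=np.array([np.cos(np.radians(yaw)),np.sin(np.radians(yaw))])
    bar=np.array([*(HC+inset*d),zl])-Rt@np.array([-.06,0,-.086])
    R=Rt@down(k); return bar+R[:,2]*.019,R
E
python3 - <<'E'
from util import *; from bench import manip
for k in (0,np.pi):
  for yaw in (176.8,-93.2):
    for th in (0,15,30,45,60,65):
        p,R=pour_pose(yaw,th,k); q=manip.inverse_kinematics(p,R)
        print(k>0,yaw,th,p.round(3),None if q is None else np.round(q,2).tolist())
E
```

```text
False 176.8 0 [0.461 0.087 0.222] None
False 176.8 15 [0.48  0.086 0.235] None
False 176.8 30 [0.502 0.084 0.243] None
False 176.8 45 [0.526 0.083 0.245] None
False 176.8 60 [0.549 0.082 0.24 ] None
False 176.8 65 [0.556 0.081 0.238] None
False -93.2 0 [ 0.555 -0.019  0.222] [-0.12, 0.37, 1.65, -0.0, 1.12, 1.51]
False -93.2 15 [0.556 0.001 0.235] [0.04, 0.38, 1.62, -0.28, 1.18, 1.78]
False -93.2 30 [0.557 0.023 0.243] [0.19, 0.44, 1.58, -0.53, 1.3, 2.01]
False -93.2 45 [0.559 0.046 0.245] [0.31, 0.54, 1.54, -0.73, 1.45, 2.17]
False -93.2 60 [0.56  0.069 0.24 ] [0.41, 0.66, 1.49, -0.89, 1.63, 2.29]
False -93.2 65 [0.56  0.076 0.238] [0.43, 0.7, 1.47, -0.94, 1.68, 2.32]
True 176.8 0 [0.461 0.087 0.222] [0.09, 0.21, 1.86, -0.0, 1.06, 0.14]
True 176.8 15 [0.48  0.086 0.235] [0.06, 0.36, 1.65, 0.03, 1.39, 0.11]
True 176.8 30 [0.502 0.084 0.243] [0.05, 0.54, 1.43, 0.05, 1.7, 0.1]
True 176.8 45 [0.526 0.083 0.245] [0.04, 0.72, 1.22, 0.07, 1.99, 0.09]
True 176.8 60 [0.549 0.082 0.24 ] [0.03, 0.9, 1.02, 0.1, 2.26, 0.1]
True 176.8 65 [0.556 0.081 0.238] [0.03, 0.96, 0.96, 0.11, 2.35, 0.11]
True -93.2 0 [ 0.555 -0.019  0.222] [-0.12, 0.37, 1.65, -0.0, 1.12, -1.63]
True -93.2 15 [0.556 0.001 0.235] [0.04, 0.38, 1.62, -0.28, 1.18, -1.36]
True -93.2 30 [0.557 0.023 0.243] [0.19, 0.44, 1.58, -0.53, 1.3, -1.14]
True -93.2 45 [0.559 0.046 0.245] [0.31, 0.54, 1.54, -0.73, 1.45, -0.97]
True -93.2 60 [0.56  0.069 0.24 ] [0.41, 0.66, 1.49, -0.89, 1.63, -0.85]
True -93.2 65 [0.56  0.076 0.238] [0.43, 0.7, 1.47, -0.94, 1.68, -0.82]
```

```bash
python3 - <<'E'
from util import *; from seg import *; from bench import manip
manip.set_gripper(.6,40)
t=np.radians(97); g=HINGE+.075*np.array([np.cos(t),np.sin(t)])
p0=np.array([g[0],g[1],.30])
manip.move_ptp(p0,down(t-np.pi/2))
cal=manip.get_calibration("wrist"); p,d=manip.grab_frame("wrist")
np.savez("/tmp/wrist.npz",p=p,d=d,**cal); cv2.imwrite("pics/wrist1.png",p[:,:,::-1])
X=cloud(p,d,cal["camera_matrix"],cal["R"],cal["t"]); m=masks(p)["red"]&(d>0)
P=X[m]; print(len(P),np.percentile(P,[2,50,98],axis=0).round(3).tolist() if len(P) else 0)
for lo,hi in ((.145,.165),(.165,.215),(.196,.21)):
    T=P[(P[:,2]>lo)&(P[:,2]<hi)]
    if len(T)>5: print(lo,len(T),T.mean(0).round(4),cv2.minAreaRect((T[:,:2]*1000).astype(np.float32)))
print("want",g,manip.current_time(),manip.current_ee_pos().round(3))
E
```

```text
31 [[0.551, 0.271, 0.157], [0.559, 0.274, 0.202], [0.566, 0.28, 0.203]]
0.165 29 [0.5592 0.2736 0.2025] ((558.823974609375, 275.115234375), (9.328996658325195, 11.960372924804688), 89.69672393798828)
0.196 29 [0.5592 0.2736 0.2025] ((558.823974609375, 275.115234375), (9.328996658325195, 11.960372924804688), 89.69672393798828)
want [0.55805838 0.27525385] 4.9917 [0.558 0.275 0.3  ]
```

View pics/wrist1.png

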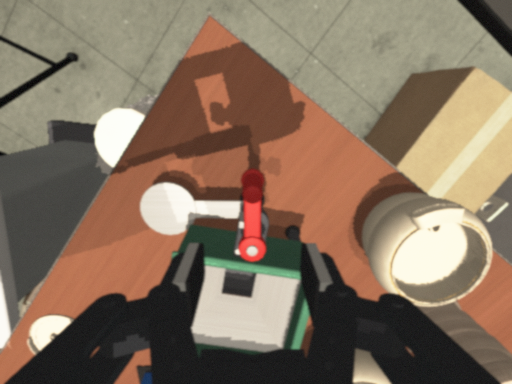

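```bash
python3 - <<'E'
from seg import *
p,d,X=load("wrist")
for v,u in ((248,252),(240,252),(225,252),(205,252),(190,252),(180,253),(172,253),(208,225),(210,165),(285,236),(232,210),(242,290)): print(v,u,p[v,u],d[v,u].round(3),X[v,u].round(3))
r=p.astype(int); m=(r[...,0]>80)&(r[...,1]<.3*r[...,0])&(r[...,2]<.3*r[...,0])&(d>0)
P=X[m]; print(len(P))
for lo,hi in ((.14,.154),(.154,.165),(.165,.196),(.196,.21)):
    T=P[(P[:,2]>lo)&(P[:,2]<hi)]
    if len(T)>5: print(lo,len(T),T.mean(0).round(4),cv2.minAreaRect((T[:,:2]*1000).astype(np.float32)))
g=(r[...,1]>r[...,0]*1.3)&(r[...,1]>r[...,2]*1.05)&(d>0)&(X[...,2]>.134)&(X[...,2]<.147)
print("rim",cv2.boxPoints(cv2.minAreaRect((X[g][:,:2]*1000).astype(np.float32))),np.round(np.percentile(X[g],[2,98],axis=0),3))
E
```

```text
248 252 [239 233 222] 0.313 [0.567 0.204 0.164]
240 252 [252  99  90] 0.313 [0.566 0.212 0.161]
225 252 [250  88  81] 0.31 [0.564 0.228 0.159]
205 252 [251  94  85] 0.303 [0.562 0.25  0.158]
190 252 [138  38  36] 0.251 [0.558 0.28  0.203]
180 253 [109  27  25] 0.266 [0.558 0.284 0.186]
172 253 [131  35  32] 0.292 [0.558 0.284 0.159]
208 225 [244 238 227] 0.425 [0.529 0.198 0.046]
210 165 [235 229 218] 0.424 [0.444 0.186 0.048]
285 236 [53 51 49] 0.518 [0.559 0.039 0.002]
232 210 [40 63 49] 0.414 [0.513 0.168 0.067]
242 290 [40 62 48] 0.427 [0.627 0.162 0.059]
752
0.154 289 [0.564  0.2356 0.1593] ((561.9530029296875, 236.63397216796875), (25.63248062133789, 99.45970153808594), 9.214271545410156)
0.165 159 [0.558  0.2824 0.1812] ((558.300048828125, 281.2994384765625), (16.358844757080078, 5.859410285949707), 6.721744537353516)
0.196 302 [0.5586 0.2765 0.2014] ((558.4466552734375, 275.80419921875), (15.47351360321045, 16.485919952392578), 7.00316858291626)
rim [[477.39072  170.53238 ]
 [643.0502    45.171295]
 [695.9635   115.09412 ]
 [530.3041   240.4552  ]] [[0.516 0.055 0.136]
 [0.648 0.172 0.14 ]]
```

The grip axis is at (0.5585,0.2758) and the hub at (0.567,0.202); in the picture the hub is at (252,248) and the grip top at (253,185). I'll cage the grip and swing the lever shut.

```bash
sed -i 's/^HINGE=.*/HINGE=np.array([.567,.2015])/' util.py; python3 - <<'E'
from util import *; from bench import manip
def pose(a): t=np.radians(a); return np.array([*(HINGE+.075*np.array([np.cos(t),np.sin(t)])),.166]),down(t-np.pi/2)
p,R=pose(96.5)
manip.move_l(p,R,.15); manip.set_gripper(.4)
print(manip.current_grip_width(),manip.current_force().round(1),manip.current_time())
a=96.5
while a<194:
    a+= 10 if a<165 else 2
    p,R=pose(a); manip.move_l(p,R,.12 if a<165 else .05)
    f=manip.current_force(); t=np.radians(a); tan=np.array([-np.sin(t),np.cos(t),0])
    print(round(a,1),f.round(1),"tan",round(float(f@tan),1),round(manip.current_time(),1))
    if a>170 and f@tan<-9: break
E
```

```text
0.4057268588505218 [-0.4 -0.5  0.8] 6.3417
106.5 [ 0.5 -0.5  0. ] tan -0.3 6.7
116.5 [ 0.9 -0.5 -0.2] tan -0.6 7.0
126.5 [ 0.2 -0.1 -0.5] tan -0.1 7.3
136.5 [0.9 1.  1.1] tan -1.4 7.6
146.5 [ 0.3  0.9 -1.2] tan -0.9 8.0
156.5 [0.7 0.4 0.4] tan -0.7 8.3
166.5 [-0.8  0.6 -0.7] tan -0.4 8.7
168.5 [-0.3  1.1  0.8] tan -1.0 8.9
170.5 [ 0.6  0.9 -0.1] tan -1.0 9.2
172.5 [-0.3  0.6 -0.7] tan -0.6 9.4
174.5 [-0.5 -0.4  0.6] tan 0.5 9.7
176.5 [-0.5 -0.2 -0.9] tan 0.2 9.9
178.5 [0.1 0.2 0.4] tan -0.2 10.2
180.5 [-0.7 -0.3 -0. ] tan 0.3 10.4
182.5 [ 0.9 -0.  -0.2] tan 0.1 10.7
184.5 [ 1.8  6.7 -2.1] tan -6.6 10.9
186.5 [ 4.2 25.8 -7.4] tan -25.1 11.2
```

```bash
python3 - <<'E'
from util import *; from seg import *; from bench import manip
def pose(a,z): t=np.radians(a); return np.array([*(HINGE+.075*np.array([np.cos(t),np.sin(t)])),z]),down(t-np.pi/2)
manip.move_l(*pose(182.5,.166),.05); 
p,R=pose(182.5,.166); p[2]=.26; manip.move_l(p,R,.2)
def snap(n):
    cal=manip.get_calibration("wrist"); p,d=manip.grab_frame("wrist"); cv2.imwrite(f"pics/{n}.png",p[:,:,::-1])
    return p,d,cloud(p,d,cal["camera_matrix"],cal["R"],cal["t"])
p,d,X=snap("wrist2"); r=p.astype(int); m=(r[...,0]>80)&(r[...,1]<.45*r[...,0])&(r[...,2]<.45*r[...,0])&(d>0)
P=X[m]
for lo,hi in ((.154,.165),(.196,.21)):
    T=P[(P[:,2]>lo)&(P[:,2]<hi)]
    if len(T)>5: print(lo,len(T),T.mean(0).round(4),cv2.minAreaRect((T[:,:2]*1000).astype(np.float32)))
manip.set_gripper(.7)
yaw=np.radians(11.2); manip.move_ptp(np.array([.47,-.228,.26]),down(yaw))
p,d,X=snap("wrist3"); np.savez("/tmp/w3.npz",p=p,d=d,X=X)
V=p.max(2); near=(d>0)&(np.hypot(X[...,0]-.47,X[...,1]+.228)<.12)
m=near&(V<70)&(X[...,2]>.08)&(X[...,2]<.106); print("bar",m.sum(),X[m].mean(0).round(4),cv2.minAreaRect((X[m][:,:2]*1000).astype(np.float32)))
b=near&masks(p)["blue"]; print("blue",b.sum(),cv2.minAreaRect((X[b][:,:2]*1000).astype(np.float32)))
b=near&(X[...,2]<.012)&(V<60); print("mat",b.sum(),cv2.minAreaRect((X[b][:,:2]*1000).astype(np.float32)))
print(manip.current_time(),manip.current_qpos().round(2))
E
```

```text
0.154 1446 [0.5387 0.2016 0.1591] ((530.671142578125, 201.01625061035156), (28.60597801208496, 100.22789764404297), 89.50371551513672)
0.196 438 [0.4907 0.2043 0.2013] ((491.6705017089844, 204.47360229492188), (17.018754959106445, 16.22339630126953), 78.829833984375)
bar 1060 [ 0.4706 -0.2198  0.0998] ((471.5936279296875, -222.80995178222656), (13.466934204101562, 108.744140625), 10.236303329467773)
blue 629 ((470.8720703125, -221.83738708496094), (113.5908203125, 106.57645416259766), 11.082378387451172)
mat 2601 ((469.98663330078125, -231.2700958251953), (147.74098205566406, 148.72894287109375), 8.727214813232422)
14.1167 [-0.54  0.27  1.69  0.    1.18 -0.74]
```

View pics/wrist3.png

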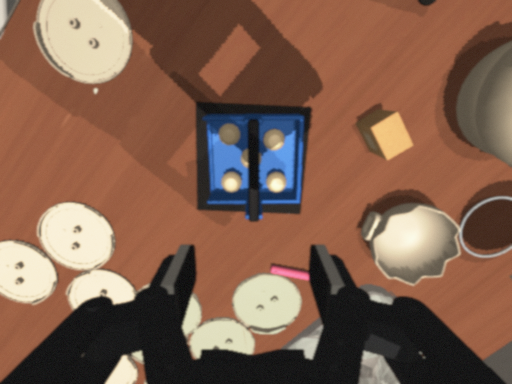

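View pics/wrist2.png

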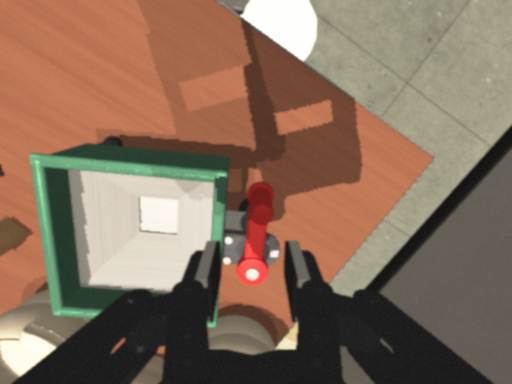

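Wrist2: the lever lies along the hopper's side, with the grip top at about (260,195) and hub at (252,270). A light blade covers the throat at (160,215), so the gate is shut. Wrist3: all five knobs are in the tray, with the bar at (253,120-215) above it. Next I grasp and lift.

```bash
python3 - <<'E'
from util import *; from bench import manip
yaw=np.radians(11.1); R=down(yaw); g=np.array([.4707,-.224,.074])
manip.move_l(g+[0,0,.05],R,.2); manip.move_l(g,R,.1)
f0=manip.current_force(); manip.set_gripper(0,80)
print(f0.round(1),manip.current_grip_width(),manip.current_grip_force(),manip.current_force().round(1))
manip.move_l(g+[0,0,.02],R,.08); print(manip.current_force().round(1),manip.current_ft_torque().round(2))
manip.move_l(g+[0,0,.18],R,.2); print(manip.current_force().round(1),manip.current_grip_width(),manip.current_time())
p,Rp=pour_pose(-93.2,0,0); print(p,manip.inverse_kinematics(p+[0,0,.03],Rp))
E
```

```text
[ 0.2  0.1 -0.2] 0.12783189959923774 78.9744222164154 [-0.4  1.2  5.7]
[-0.   0.7 -3.2] [-0.01  0.03  0.  ]
[-0.7 -1.  -3.8] 0.12556807741812867 17.45
[ 0.55491785 -0.01884408  0.222     ] [-1.17791394e-01  3.39684342e-01  1.61384714e+00 -4.44089210e-16
  1.18806117e+00  1.50885547e+00]
```

```bash
python3 - <<'E'
from util import *; from bench import manip; import cv2
Y=-93.2
p,R=pour_pose(Y,0,0); manip.move_l(p+[0,0,.03],R,.1); manip.move_l(p,R,.08)
print(manip.current_time(),manip.current_force().round(1))
pr,_=manip.grab_frame("scene"); cv2.imwrite("pics/pre.png",pr[60:260,100:350,::-1])
for th in (10,20,30,40,52,65):
    p,R=pour_pose(Y,th,0); manip.move_l(p,R,.06)
    print(th,manip.current_force().round(1),round(manip.current_time(),1))
manip.dwell(.7)
p1,_=manip.grab_frame("scene"); p2,_=manip.grab_frame("side")
a=cv2.resize(p1[60:260,100:350],(600,480))[:,:400]; b=cv2.resize(p2[130:330,130:330],(480,480))[:,:400]
cv2.imwrite("pics/pour.png",np.hstack([a,b])[:,:,::-1]); print(manip.current_grip_width(),manip.current_time())
E
```

```text
20.3417 [ 0.8 -0.3 -3. ]
10 [-0.8  0.6 -3.7] 20.8
20 [-1.1 -0.3 -3.1] 21.2
30 [ 0.4  0.3 -1.5] 21.6
40 [ 0.2 -0.4 -1.7] 22.0
52 [-0.9 -0.  -2.2] 22.5
65 [ 0.1  0.1 -1.9] 23.0
0.1226408111996745 23.7833
```

View pics/pour.png

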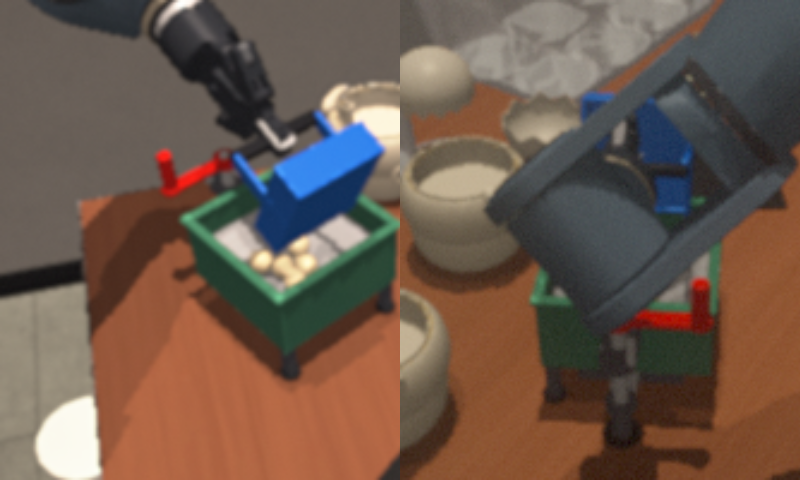

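Left view: cream knobs sit in the hopper around (290,262) and the tray looks empty. Right view: the lever still lies along the hopper wall. Now I untilt and measure the bare mat.

```bash
python3 - <<'E'
from util import *; from seg import *; from bench import manip
Y=-93.2
for th in (45,22,0):
    p,R=pour_pose(Y,th,0); manip.move_l(p+[0,0,.04],R,.1)
print(manip.current_force().round(1),manip.current_time())
for c in ("scene","side"):
    p,d=manip.grab_frame(c); cal=manip.get_calibration(c); X=cloud(p,d,cal["camera_matrix"],cal["R"],cal["t"])
    b=(d>0)&(abs(X[...,0]-.47)<.12)&(abs(X[...,1]+.225)<.12)&(X[...,2]<.015)&(p.max(2)<75)
    n,l,st,ce=cv2.connectedComponentsWithStats(b.astype(np.uint8)); i=1+st[1:,4].argmax(); Q=X[l==i]
    print(c,len(Q),cv2.minAreaRect((Q[:,:2]*1000).astype(np.float32)),Q[:,:].mean(0).round(4))
    if c=="scene": cv2.imwrite("pics/mat.png",cv2.resize(p[80:320,140:400],(780,600) if 0 else (650,600))[:,:,::-1])
    h=cv2.cvtColor(p,cv2.COLOR_RGB2HSV); rel=X[...,:2]-HC; u,v=rel@hx,rel@hy
E
```

```text
[ 0.4 -0.7 -1.5] 25.575
scene 3205 ((469.0091552734375, -233.82525634765625), (145.84523010253906, 144.56321716308594), 8.639978408813477) [ 0.4655 -0.2372  0.0027]
side 902 ((470.03363037109375, -228.76930236816406), (146.54002380371094, 153.83609008789062), 9.99109172821045) [ 4.515e-01 -2.287e-01  3.000e-04]
```

View pics/mat.png

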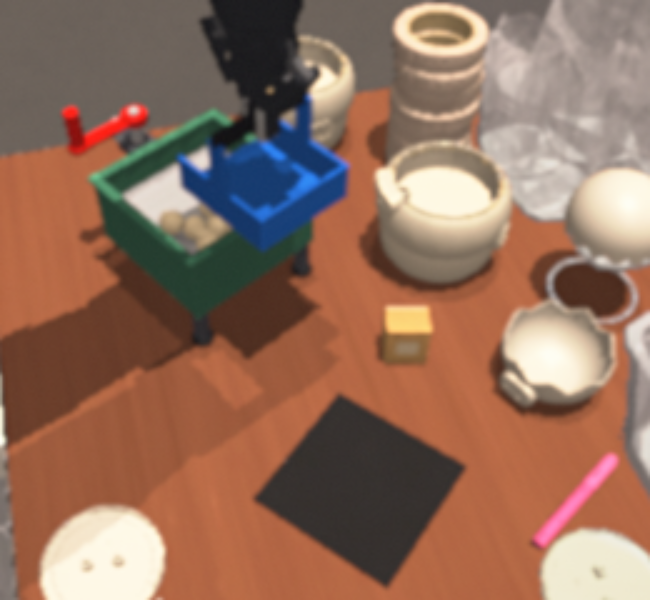

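The tray is empty and the mat is bare at (360,490); box, shell and marker look unmoved. Now I set the tray down.

```bash
python3 - <<'E'
from util import *; from seg import *; from bench import manip
R=down(np.radians(10.3)); g=np.array([.470,-.2285,.0745])
p,Rp=pour_pose(-93.2,0,0)
manip.move_l(g+[0,0,.18],R,.12); manip.move_l(g+[0,0,.03],R,.12); manip.move_l(g+[0,0,.002],R,.05)
z=.001
while z>=-.004:
    manip.move_l(g+[0,0,z],R,.02); f=manip.current_force()[2]; print(round(z,4),round(float(f),1))
    if f>2: break
    z-=.001
manip.set_gripper(.3); manip.set_gripper(.7); manip.dwell(.2)
print(manip.current_force().round(1)); manip.move_l(g+[0,0,.20],R,.2)
cal=manip.get_calibration("wrist"); p,d=manip.grab_frame("wrist"); X=cloud(p,d,cal["camera_matrix"],cal["R"],cal["t"])
near=(d>0)&(np.hypot(X[...,0]-.47,X[...,1]+.228)<.13)
b=near&masks(p)["blue"]; print("blue",cv2.minAreaRect((X[b][:,:2]*1000).astype(np.float32)))
b=near&(X[...,2]<.012)&(p.max(2)<60); print("mat",cv2.minAreaRect((X[b][:,:2]*1000).astype(np.float32)))
s,_=manip.grab_frame("scene")
a=cv2.resize(s[80:320,140:400],(390,360)); w=cv2.resize(p,(400,300)); w=np.vstack([w,np.zeros((60,400,3),np.uint8)])
cv2.imwrite("pics/final.png",np.hstack([a,w])[:,:,::-1]); print(manip.current_time())
for n in ("kraft_box","half_shell"): print(n,[(np.round(x["at"],3).tolist(),round(x["confidence"],2)) for x in manip.look_for("scene",n)[:2]])
E
```

```text
0.001 -2.9
0.0 -2.1
-0.001 13.2
[0.  0.2 0.8]
blue ((470.6475830078125, -226.0928955078125), (115.1625747680664, 106.24793243408203), 10.655991554260254)
mat ((469.4468688964844, -231.6851806640625), (147.8053436279297, 148.5242462158203), 8.231722831726074)
32.75
kraft_box [([0.61, -0.168, 0.052], 0.76), ([0.56, 0.088, 0.107], 0.19)]
half_shell [([0.718, -0.29, 0.022], 0.96)]
```

View pics/final.png

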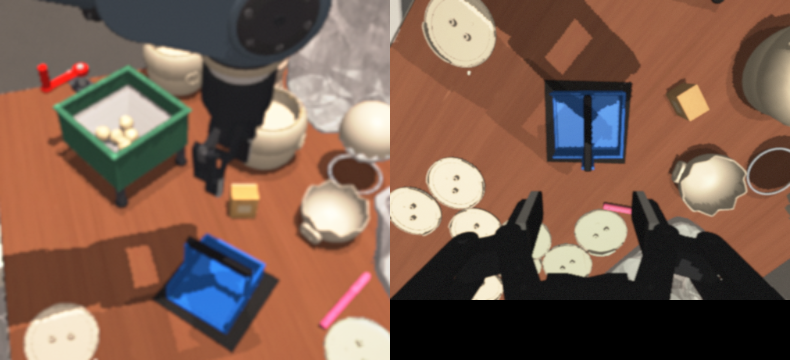

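```bash
python3 - <<'E'
from bench import manip; import cv2,numpy as np
s,_=manip.grab_frame("scene"); w,_=manip.grab_frame("side")
a=cv2.resize(s[120:205,170:275],(400,324),interpolation=cv2.INTER_CUBIC); b=cv2.resize(w[195:285,175:285],(396,324),interpolation=cv2.INTER_CUBIC)
cv2.imwrite("pics/hop.png",np.hstack([a,b])[:,:,::-1])
E
```

```text
(no output)
```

View pics/hop.png

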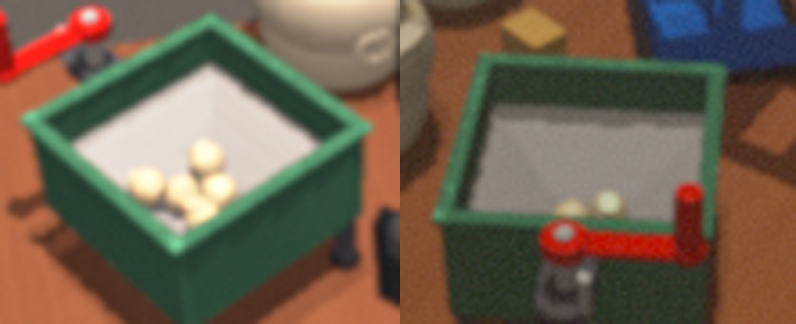

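All five knobs are visible in the hopper at (148,184), (206,155), (183,190), (218,187) and (200,210), and the lever is still shut. I'm handing the job in.

```bash
python3 -c "
from bench import manip
print(manip.sign_off())"
```

```text
the job is handed in; nothing more can be done
None
```

The job is handed in at about 33 s: gate shut at its stop, all five knobs in the hopper, the empty tray upright on its mat within about 5 mm of centre, and the box, shell and marker not visibly moved.

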